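# Seal the bench hygiene swab in its sample tube

### The arm

A 6-joint arm with a two-finger parallel gripper is mounted at the origin on the work surface. World frame = base frame: x ahead of the robot, y to its left, z up, the work surface at z = 0. Lengths are in m, angles in degrees, forces in N, time in s.
With the tool pointing down it reaches from about 0.375 to 0.9 m from the base axis. Payload 3.1 kg.
Tool frame: the origin (TCP) lies between the finger pads; the fingertips stand 11 mm ahead of it and the grasp point (between the pads) lies 8 mm behind it; z points along the fingers, y is the line along which they close (so a half turn about z gives the same grasp; the last joint's range is limited). The gripper opens to 87 mm and grips with 3 to 60 N. Pads are 19 mm wide; open, the fingers measure 117 mm over their backs; the gripper's body (75 mm by 190 mm) begins 51 mm behind the grasp point.
Start: joints at [-82.993, 30.224, 82.088, -0, 67.689, -10.227], TCP at [0.185, -0.597, 0.234] pointing down, gripper open.
Joint ranges: [-176.69, 176.69], [-43.24, 126.21], [12.49, 139.97], [-82, 262], [0, 151.66], [-163.58, 163.58]. Speed limits (degrees/s): [159.86, 159.86, 180, 180, 180, 180].

### API

Orientations are given as a 3x3 rotation matrix whose columns are the frame's x, y, z axes.
In Python, from rig import bot, viewer, workorder, models gives the robot as it stands.
- The arm moves only by the shell command python3 -m jog 'ROWS'. ROWS is JSON, a list of rows, each a list of 7 numbers: the opening, from 0 (shut) to 1 (fully open), then the shift along the tool's x, y, z in m, then the turn, a rotation vector about the tool's x, y, z in degrees. In form: [[claw, x, y, z, ax, ay, az], ...]. A call has 1 to 20 rows; each row is the pose to reach, as a shift and turn from the pose commanded when the call began, along the tool's axes at that moment; what a row does not reach only later rows make up. A row lasts 1/8 s, in which the tool goes at most 62.5 mm and 10.7 degrees, less where a joint would pass 70% of its speed; a pose out of reach is approached as far as the arm can. A call with a gripper value outside its range is refused whole. The fingers move at their own pace and stop on an object; the grip force is fixed at half the most. Time passes only in rows, so rows that repeat a pose let the fingers close. It gives the time, the measured TCP pose, the force, the opening and the grip force at its end, in the units of the state.
- bot.read_state(): the state, without advancing time (a new reading comes with each control period).
- viewer.capture(name): name is "scene" or "top"; returns (picture, depth): 384x512x3 uint8, blue, green, red; 384x512 float32, m along the optical axis (not along the pixel's ray), 0 where there is no reading.
- viewer.camera_info(name): a dict with "fx", "fy", "cx", "cy" (pixels), "world_to_cam" (4x4, takes a point from world to camera coordinates). Camera axes: x right, y down, z forward; pixel columns grow to the right and rows downward; lengths in m; the calibration is good to about 2 mm. A picture is of the moment at which its call begins. camera_info takes no time and is no camera call.
- workorder.hand_in(): hands the job in; it is judged then, once.
Trained networks look in the newest picture that a camera, given by its name, has taken for a name from the list of things; names that differ only in an ending like _2 or _b are one class to them, and where a whole thing is asked for, a point or a joint stands for the part that bears it (a point fixed in the world has none). Each returns a list of dicts, best first, with "p" (0 to 1); they miss things now and then, are a little off and sometimes report something else, mostly with a low value. They report only what shows in the picture. A call takes as long as a camera call.
- models.outline_of(camera, thing): "mask" (384x512 bool, what is visible of it).
- models.tip_of(camera, thing): "xyz" ([x, y, z] in m, in world coordinates, good to about 4 mm: a listed point, or the origin of a listed thing).
The state is a dict: "time_s": time; "joint_positions": joint angles; "qvel": joint speeds; "tau": joint torques, N m; "position": TCP position; "tcp_rot": TCP orientation; "force": force on the tool from outside, world axes, zero at the start; "moment": the same for the moment, N m; "opening": opening from 0.0 (shut) to 1.0 (fully open); "grasp_force": force on a finger pad.
Only numpy, scipy, OpenCV 4.12 (cv2) and the standard library are available. Lean on these libraries where they do the work, as an engineer would, in place of code of your own. Each camera call takes 0.05 s, during which the arm holds its last target. There are 200 camera calls.

### The job

The used hygiene swab lies in the grey cradle: set it into the yellow sloping trough, tip down and blue cap up, and let go so that you can take it again by the cap and turn it upright. Then stand it tip-first in the open tube with the green rings and push it straight down, driving the orange seal before it, until the cap sits on the tube's rim; let go and leave it there. Leave the full tube with the red rings, the roll of tape, the jar and the stack of tubs alone.

Things in the scene. Friction and masses are not known exactly. Their poses are not given: they have to be found in the camera images.
- swab: hygiene swab, a rigid round stick lying level at the start: white shaft 9 mm thick, 100 mm long, its orange end tapering to 5 mm over the last 8 mm; blue cap 22 mm thick, 55 mm long, best gripped 35 mm from the shaft. Origin: on the axis at the cap's flat lower face. x axis: along the stick towards the cap's end (cap x = 0 to 55 mm, shaft 0 to -100 mm); roll about x means nothing
- swab_tip (a point): end of the swab's orange tip, on its axis, 100 mm from the cap's lower face
- cradle: fixed grey tray 170 x 60 x 6 mm with two small white V-supports (up to 42 mm high) that hold the swab's shaft at the start; the cap overhangs freely. Origin: centre of its underside; x axis along the swab, towards the cap (more or less to the robot's left)
- rest: fixed dark steel foot plate 130 x 75 x 10 mm with posts that carry the yellow sloping trough. Origin: centre of its underside; x axis is the horizontal direction towards which the trough rises (more or less to the robot's left)
- trough: fixed yellow V-groove sloping at 45 degrees, 88 mm long, open above, 30 mm wide, sides 9 mm above a lying shaft's axis, stop plate at its lower end. Origin: where a lying swab's tip meets the stop plate, on its axis, 35 mm above the table. x: up the groove, y: across, z: out of it. The cap's lower face belongs at x = 100 mm, up to 20 mm more will do; the cap overhangs
- tube_green: fixed open clear sample tube with two green rings (31 mm diameter, at 20-34 and 98-112 mm height), upright on a grey block 70 x 70 x 20 mm. Origin: centre of the block's underside, on the tube's axis; z up. Rim at z = 120 mm, 25 mm across; bore 13 mm, flared to about 17 mm over the top 8 mm
- tube_green_mouth (a point): centre of the green tube's mouth, level with its rim, 120 mm above the table
- seal (a joint): orange sliding seal inside the green tube, pushed down about 5 N against friction and staying where it is left; value in m: 0 with its top 68 mm below the rim, growing as it goes down, 0.032 when the swab is fully home (0.037 at the very end). It starts at 0 to 0.005
- tube_red: fixed tube of the same kind with red rings, already closed by a swab whose blue cap stands up to 175 mm height; not to be touched. Origin: centre of its block's underside, z up
- tape: loose roll of tape lying flat, 90 mm diameter, 24 mm high, a bystander; origin at the centre of its underside
- jar: loose amber jar with a red lid, 64 mm diameter, 85 mm high, a bystander; origin at the centre of its underside
- tubs: loose stack of round green tubs, 125 mm diameter, 74 mm high, a bystander; origin at the centre of its underside

How it is judged:
By the outcome, as a careful person would: the job done as asked, in the order asked, and still so for the second after the job is handed in, with the robot touching nothing.
It also fails if it takes over 61 s, if anything falls off the work surface, if the arm or the gripper's body presses on something with over 40 N, if the wrist force passes 120 N, or if a joint passes its speed limit or range.

## Working session

There is one attempt and no reset: what is moved stays moved. The work goes in short steps, Python scripts to look and compute and a shell command to move; the robot and the scene stay as the last step left them, time stands still between calls to the robot, and variables do not carry over. Pictures are saved under pics/ and viewed, at most 10 in all, crops included, and the job is handed in when it is done.

```bash
ls; mkdir -p pics
cat > h.py <<'E'
import numpy as np, cv2
from rig import bot, viewer, workorder, models
def w2c(c):
    i=viewer.camera_info(c); return i, np.array(i["world_to_cam"])
def cloud(c,depth):
    i,T=w2c(c); v,u=np.mgrid[0:384,0:512]; d=depth
    P=np.stack([(u-i["cx"])/i["fx"]*d,(v-i["cy"])/i["fy"]*d,d],-1)
    return (P-T[:3,3])@T[:3,:3]
def proj(c,p):
    i,T=w2c(c); q=T[:3,:3]@np.array(p)+T[:3,3]
    return q[0]/q[2]*i["fx"]+i["cx"], q[1]/q[2]*i["fy"]+i["cy"]
E
python3 - <<'E'
from h import *
np.set_printoptions(precision=4,suppress=True)
ims=[]
for c in("scene","top"):
    im,d=viewer.capture(c); cv2.imwrite(f"pics/{c}0.png",im); np.save(f"/tmp/{c}d.npy",d)
    for t in ["swab","swab_tip","cradle","rest","trough","tube_green","tube_green_mouth","tube_red","tape","jar","tubs"]:
        print(c,t,[(np.round(r["xyz"],4).tolist(),round(float(r["p"]),2)) for r in models.tip_of(c,t)[:2]])
print(bot.read_state())
E
```

```text
pics
scene swab [([0.5604, -0.2964, 0.0301], 0.77)]
scene swab_tip [([0.5688, -0.3938, 0.0348], 0.7)]
scene cradle [([0.5587, -0.3178, -0.0025], 0.8)]
scene rest [([0.4951, -0.0668, 0.0008], 0.79)]
scene trough [([0.4956, -0.099, 0.0365], 0.82)]
scene tube_green [([0.5485, 0.3651, 0.0023], 0.94)]
scene tube_green_mouth [([0.549, 0.3669, 0.117], 0.76), ([0.4933, -0.066, 0.0024], 0.65)]
scene tube_red [([0.5966, 0.1763, -0.0011], 0.67)]
scene tape [([0.7136, 0.231, -0.0012], 0.56)]
scene jar [([0.7419, -0.11, -0.0018], 0.87)]
scene tubs [([0.763, 0.0593, 0.0041], 0.97), ([0.4963, -0.1029, 0.0343], 0.28)]
top swab [([0.559, -0.2978, 0.033], 0.65)]
top swab_tip [([0.5698, -0.4019, 0.0336], 0.9)]
top cradle [([0.558, -0.319, 0.0004], 0.59)]
top rest [([0.4984, -0.0705, 0.0039], 0.96)]
top trough [([0.4959, -0.1002, 0.0359], 0.92)]
top tube_green [([0.5518, 0.3661, 0.0001], 0.69), ([0.494, -0.1012, 0.0317], 0.41)]
top tube_green_mouth [([0.5464, 0.3656, 0.1191], 0.72)]
top tube_red [([0.5974, 0.1736, -0.0017], 0.79)]
top tape [([0.7128, 0.2275, -0.0031], 0.9)]
top jar [([0.7429, -0.1196, -0.0037], 0.96)]
top tubs [([0.7644, 0.0551, 0.0019], 0.8)]
{'time_s': 1.2, 'joint_positions': array([-82.9941,  30.2232,  82.0881,   0.0012,  67.6897, -10.2257]), 'qvel': array([ 0.0192,  0.1078,  0.0442,  0.0158, -0.0362, -0.0161]), 'tau': array([ -0.0015, -44.0028, -17.6982,   0.0633,   0.0507,  -0.    ]), 'position': array([ 0.1852, -0.5969,  0.2335]), 'tcp_rot': array([[ 0.9551,  0.2962,  0.    ],
       [ 0.2962, -0.9551,  0.    ],
       [ 0.    , -0.    , -1.    ]]), 'force': array([ 0.4753, -0.0757, -0.1943]), 'moment': array([ 0.0071,  0.0191, -0.0384]), 'grasp_force': 0.0, 'opening': 0.9995313982654825}
```

```bash
python3 -c "
import cv2,numpy as np
a=cv2.imread('pics/scene0.png');b=cv2.imread('pics/top0.png')
cv2.imwrite('pics/both0.png',cv2.resize(np.hstack([a,b]),(800,300)))"
```

```text
(no output)
```

View pics/scene0.png

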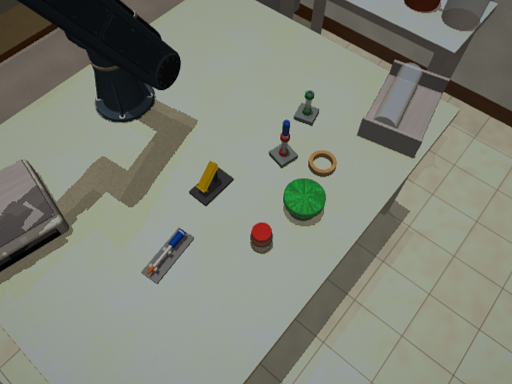

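View pics/top0.png

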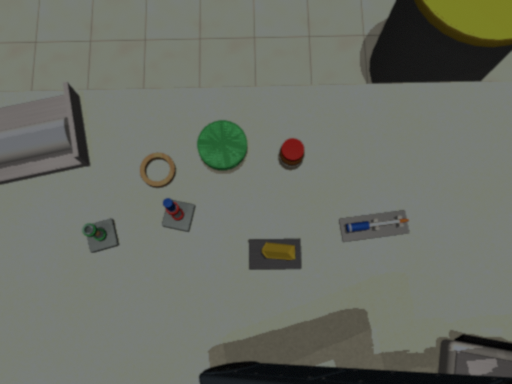

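Both views agree with the networks. In the top view the swab lies with its cap at (357,226) and tip at (403,220). The trough is at (278,251), the green tube at (90,230), and the red tube with its cap at (170,205). Next I'll refine axes and heights from the depth data.

```bash
cat > m.py <<'E'
from h import *
np.set_printoptions(precision=4,suppress=True)
for c in("scene","top"):
    im,d=viewer.capture(c); P=cloud(c,d); hsv=cv2.cvtColor(im,cv2.COLOR_BGR2HSV); H,S,V=[hsv[...,k].astype(int) for k in range(3)]
    i,T=w2c(c); print(c,"cam at",-T[:3,:3].T@T[:3,3],"f",i["fx"])
    for t in["swab","cradle","trough","rest","tube_green","tube_red"]:
        r=models.outline_of(c,t)
        if not r: print(t,"none");continue
        m=r[0]["mask"]&(d>0); Q=P[m]
        parts={"all":np.ones(len(Q),bool)}
        h,s,v=H[m],S[m],V[m]
        if t in("swab","tube_red"): parts["blue"]=(h>95)&(h<135)&(s>120)
        if t=="swab": parts["orange"]=(h<22)&(s>110)
        if t=="trough": parts["yel"]=(h>15)&(h<35)&(s>150)
        if t=="tube_green": parts["green"]=(h>45)&(h<90)&(s>80)
        for k,b in parts.items():
            q=Q[b]
            if len(q)<4: print(t,k,len(q));continue
            e=np.linalg.svd(q-q.mean(0),full_matrices=False)[2][0]
            print(t,k,len(q),"mean",q.mean(0),"lo",np.percentile(q,3,0),"hi",np.percentile(q,97,0),"pc",e)
            if k in("all",) and t in("rest","cradle"):
                R=cv2.minAreaRect((q[:,:2]*1000).astype(np.float32)); print("   rect",R)
E
python3 m.py
```

```text
scene cam at [ 1.0525 -0.5119  1.1529] f 422.8767244096629
swab all 211 mean [ 0.5619 -0.3017  0.0375] lo [ 0.5488 -0.3851  0.0302] hi [ 0.5724 -0.2466  0.0442] pc [ 0.1055 -0.9938 -0.0341]
swab blue 108 mean [ 0.5598 -0.2729  0.0392] lo [ 0.5498 -0.296   0.0311] hi [ 0.5678 -0.2464  0.0444] pc [ 0.1097 -0.9938  0.0162]
swab orange 21 mean [ 0.5708 -0.3819  0.0357] lo [ 0.5663 -0.3913  0.0322] hi [ 0.5742 -0.3735  0.0397] pc [ 0.1766 -0.9841 -0.0197]
cradle all 835 mean [ 0.5697 -0.3276  0.0068] lo [ 0.5347 -0.398   0.0005] hi [ 0.5951 -0.2406  0.0334] pc [ 0.0363 -0.9993  0.009 ]
   rect ((560.5631713867188, -317.33099365234375), (64.72563171386719, 168.90882873535156), 5.827018737792969)
trough all 321 mean [ 0.4944 -0.0744  0.0625] lo [ 0.4792 -0.1098  0.0308] hi [ 0.513  -0.039   0.0974] pc [0.0228 0.7116 0.7022]
trough yel 305 mean [ 0.4953 -0.0738  0.0631] lo [ 0.4811 -0.1098  0.0314] hi [ 0.5131 -0.0392  0.097 ] pc [ 0.0087 -0.7196 -0.6943]
rest all 950 mean [ 0.502  -0.0712  0.0283] lo [ 0.4674 -0.1263  0.0045] hi [ 0.5327 -0.0074  0.0911] pc [-0.0289 -0.9709 -0.2376]
   rect
[... 1615 characters left out ...]
] lo [0.7036 0.0035 0.0642] hi [0.815  0.1094 0.0792] pc [-0.9756 -0.218  -0.028 ]
   rect ((761.492431640625, 57.270172119140625), (125.43932342529297, 120.37969207763672), 15.329353332519531)
tube_green all 897 mean [0.5457 0.3559 0.0386] lo [0.5128 0.3262 0.0033] hi [0.5836 0.3883 0.1197] pc [0.0267 0.084  0.9961]
tube_green green 122 mean [0.5456 0.3563 0.0729] lo [0.5344 0.3482 0.0295] hi [0.5614 0.3698 0.1156] pc [-0.0173 -0.0212  0.9996]
tube_red all 820 mean [0.589  0.1667 0.0516] lo [0.5601 0.1374 0.013 ] hi [0.6243 0.2045 0.1764] pc [-0.0351 -0.0321 -0.9989]
tube_red blue 90 mean [0.5926 0.1702 0.1701] lo [0.5851 0.1619 0.1394] hi [0.6027 0.1796 0.1787] pc [-0.2517 -0.2162 -0.9433]
```

```bash
python3 -m jog '[[0.6,0.453,-0.210,0.10,0,0,-78.8],[0.6,0.453,-0.210,0.10,0,0,-78.8],[0.6,0.453,-0.210,0.10,0,0,-78.8],[0.6,0.453,-0.210,0.10,0,0,-78.8],[0.6,0.453,-0.210,0.10,0,0,-78.8],[0.6,0.453,-0.210,0.10,0,0,-78.8],[0.6,0.453,-0.210,0.10,0,0,-78.8],[0.6,0.453,-0.210,0.10,0,0,-78.8],[0.6,0.453,-0.210,0.10,0,0,-78.8],[0.6,0.453,-0.210,0.10,0,0,-78.8],[0.6,0.453,-0.210,0.10,0,0,-78.8]]'; python3 -c "
from h import *
s=bot.read_state();print(s['joint_positions'],s['position'],s['tcp_rot'])"
```

```text
time_s: 3.28
position: [0.5548, -0.2635, 0.1339]
tcp_rot: [[-0.103, 0.995, -0.0], [0.995, 0.103, -0.001], [-0.001, -0.0, -1.0]]
force: [-0.1, -0.3, -0.2]
opening: 0.6
grasp_force: 0.0
[-3.58051699e+01  3.64543518e+01  8.86858774e+01 -3.47301805e-02
  5.48425501e+01 -4.17126397e+01] [ 0.5547889  -0.26351621  0.13392508] [[-1.03269336e-01  9.94653428e-01 -4.61018251e-05]
 [ 9.94653266e-01  1.03269293e-01 -5.77804234e-04]
 [-5.69954060e-04 -1.05524791e-04 -9.99999832e-01]]
```

```bash
python3 -m jog '[[0.6,0,0,0.05,0,0,0],[0.6,0,0,0.08,0,0,0],[0.6,0,0,0.1,0,0,0],[0.6,0,0,0.107,0,0,0],[0.6,0,0,0.107,0,0,0],[0.6,0,0,0.107,0,0,0],[0,0,0,0.107,0,0,0],[0,0,0,0.107,0,0,0],[0,0,0,0.107,0,0,0],[0,0,0,0.107,0,0,0],[0,0,0,0.107,0,0,0],[0,0,0,0.107,0,0,0]]'
```

```text
time_s: 4.78
position: [0.5554, -0.262, 0.0265]
tcp_rot: [[-0.105, 0.994, -0.001], [0.994, 0.105, 0.0], [0.0, -0.001, -1.0]]
force: [-1.0, -1.0, 1.0]
opening: 0.243
grasp_force: 29.9
```

```bash
python3 -m jog '[[0,0,0,-0.02,0,0,0],[0,0,0,-0.06,0,0,0],[0,0,0,-0.12,0,0,0],[0,0,0,-0.18,0,0,0],[0,0,0,-0.18,0,0,0],[0,0,0,-0.18,0,0,0]]'
cat > sw.py <<'E'
from h import *
np.set_printoptions(precision=4,suppress=True)
s=bot.read_state(); R=np.array(s["tcp_rot"]); p=np.array(s["position"])
print("t",s["time_s"],"grip",s["grasp_force"],"pos",p,"\n",R)
for c in("scene","top"):
    im,d=viewer.capture(c); P=cloud(c,d)
    hsv=cv2.cvtColor(im,cv2.COLOR_BGR2HSV).astype(int)
    for t in("swab","swab_tip"):
        for r in models.tip_of(c,t)[:1]: x=np.array(r["xyz"]); print(c,t,x,"tool frame",R.T@(x-p),round(float(r["p"]),2))
    for r in models.outline_of(c,"swab")[:1]:
        m=r["mask"]&(d>0); Q=P[m]; h=hsv[m]
        for k,b in dict(orange=(h[:,0]<22)&(h[:,1]>110),white=(h[:,1]<70)&(h[:,2]>90),blue=(h[:,0]>95)&(h[:,0]<135)&(h[:,1]>120)).items():
            if b.sum()>3: print("  ",c,k,b.sum(),"med",np.median(Q[b],0),"tool",R.T@(np.median(Q[b],0)-p))
    cv2.imwrite(f"pics/{c}_{s['time_s']:.2f}.png",im)
E
python3 sw.py
```

```text
time_s: 5.52
position: [0.5554, -0.2618, 0.2074]
tcp_rot: [[-0.105, 0.994, 0.001], [0.994, 0.105, -0.0], [-0.001, 0.001, -1.0]]
force: [-0.0, 0.5, -2.0]
opening: 0.241
grasp_force: 29.9
t 5.525 grip 29.905554950237274 pos [ 0.5554 -0.2618  0.2074] 
 [[-0.1053  0.9944  0.0007]
 [ 0.9944  0.1053 -0.0004]
 [-0.0005  0.0007 -1.    ]]
scene swab [ 0.5603 -0.2947  0.2113] tool frame [-0.0332  0.0014 -0.0039] 0.59
scene swab_tip [ 0.5655 -0.3957  0.2145] tool frame [-0.1342 -0.004  -0.007 ] 0.45
   scene orange 28 med [ 0.57   -0.3827  0.2173] tool [-0.1218  0.0018 -0.0098]
   scene white 113 med [ 0.5649 -0.3348  0.2154] tool [-0.0736  0.0017 -0.008 ]
   scene blue 48 med [ 0.5644 -0.2901  0.2196] tool [-0.0291  0.006  -0.0122]
top swab_tip [ 0.7407 -0.1173 -0.0015] tool frame [0.1243 0.1994 0.209 ] 0.31
```

```bash
cat > rel.py <<'E'
import numpy as np
from scipy.spatial.transform import Rotation as Ro
def tool(yaw,tilt): # yaw: heading (deg) of tool y from world x; tilt about tool y
    a=np.radians(yaw); y=[np.cos(a),np.sin(a),0]; x=[-np.sin(a),np.cos(a),0]
    return np.c_[x,y,[0,0,-1]]@Ro.from_euler('y',tilt,degrees=True).as_matrix()
def rel(p0,R0,p1,R1):
    print("shift",np.round(R0.T@(np.array(p1)-p0),4),"turn",np.round(Ro.from_matrix(R0.T@R1).as_rotvec(degrees=True),2))
E
python3 -c "
from rel import *
rel([.5557,-.2621,.2065],tool(6,0),[.4957,-.0466,.1762],tool(0,45))"
```

```text
shift [ 0.2206 -0.0371  0.0303] turn [-2.36 44.96  5.69]
```

```bash
python3 -m jog '[[0,0.05,-0.01,0,-0.5,9,1],[0,0.10,-0.02,0,-1,18,2.3],[0,0.15,-0.03,0.01,-1.5,27,3.4],[0,0.19,-0.035,0.02,-2,36,4.6],[0,0.2206,-0.0371,0.0303,-2.36,44.96,5.69],[0,0.2206,-0.0371,0.0303,-2.36,44.96,5.69],[0,0.2206,-0.0371,0.0303,-2.36,44.96,5.69],[0,0.2206,-0.0371,0.0303,-2.36,44.96,5.69],[0,0.2206,-0.0371,0.0303,-2.36,44.96,5.69],[0,0.2206,-0.0371,0.0303,-2.36,44.96,5.69],[0,0.2206,-0.0371,0.0303,-2.36,44.96,5.69]]'; python3 sw.py
```

```text
time_s: 7.3
position: [0.4956, -0.0467, 0.1765]
tcp_rot: [[-0.001, 1.0, -0.0], [0.707, 0.001, 0.707], [0.707, 0.001, -0.707]]
force: [-0.1, 0.3, -0.9]
opening: 0.244
grasp_force: 29.9
t 7.3 grip 29.903421700000763 pos [ 0.4956 -0.0467  0.1765] 
 [[-0.0009  1.     -0.0001]
 [ 0.7075  0.0007  0.7067]
 [ 0.7067  0.0005 -0.7075]]
scene swab [ 0.4951 -0.076   0.1537] tool frame [-0.0368 -0.0006 -0.0046] 0.47
scene swab_tip [ 0.4923 -0.1458  0.0869] tool frame [-0.1334 -0.0035 -0.0067] 0.45
   scene orange 21 med [ 0.4972 -0.1387  0.0973] tool [-0.121   0.0014 -0.009 ]
   scene white 40 med [ 0.4973 -0.1152  0.1182] tool [-0.0896  0.0016 -0.0072]
   top orange 7 med [0.5449 0.3538 0.0757] tool [0.2121 0.0495 0.3543]
   top white 498 med [0.54   0.354  0.0205] tool [0.1731 0.0446 0.3935]
```

```bash
python3 -m jog '[[0,0,0,0.03,0,0,0],[0,0,0,0.05,0,0,0],[0,0,0,0.058,0,0,0],[0,0,0,0.062,0,0,0],[0,0,0,0.065,0,0,0],[0,0,0,0.065,0,0,0],[0,0,0,0.065,0,0,0]]'; python3 sw.py
```

```text
time_s: 8.57
position: [0.4958, -0.0011, 0.1305]
tcp_rot: [[-0.001, 1.0, 0.0], [0.707, 0.0, 0.707], [0.707, 0.001, -0.707]]
force: [0.7, -1.1, -0.3]
opening: 0.244
grasp_force: 29.9
t 8.575 grip 29.904841482639313 pos [ 0.4958 -0.0011  0.1305] 
 [[-0.0006  1.      0.0004]
 [ 0.7074  0.0002  0.7068]
 [ 0.7068  0.0007 -0.7074]]
scene swab [ 0.4961 -0.0311  0.1083] tool frame [-0.0369  0.0003 -0.0055] 0.47
scene swab_tip [ 0.4924 -0.0992  0.0409] tool frame [-0.1327 -0.0035 -0.006 ] 0.63
   scene orange 20 med [ 0.4968 -0.0932  0.0504] tool [-0.1218  0.0009 -0.0085]
   scene white 28 med [ 0.4983 -0.071   0.0719] tool [-0.0909  0.0025 -0.0079]
   top orange 7 med [0.5454 0.3546 0.0765] tool [0.2134 0.0496 0.2896]
   top white 593 med [0.54   0.3554 0.02  ] tool [0.174  0.0442 0.3301]
```

```bash
python3 -c "
import cv2,glob,os
f=max(glob.glob('pics/scene_*.png'),key=os.path.getmtime);a=cv2.imread(f)[110:230,140:300];cv2.imwrite('pics/c1.png',cv2.resize(a,(800,600),interpolation=cv2.INTER_CUBIC))"
```

```text
(no output)
```

View pics/c1.png

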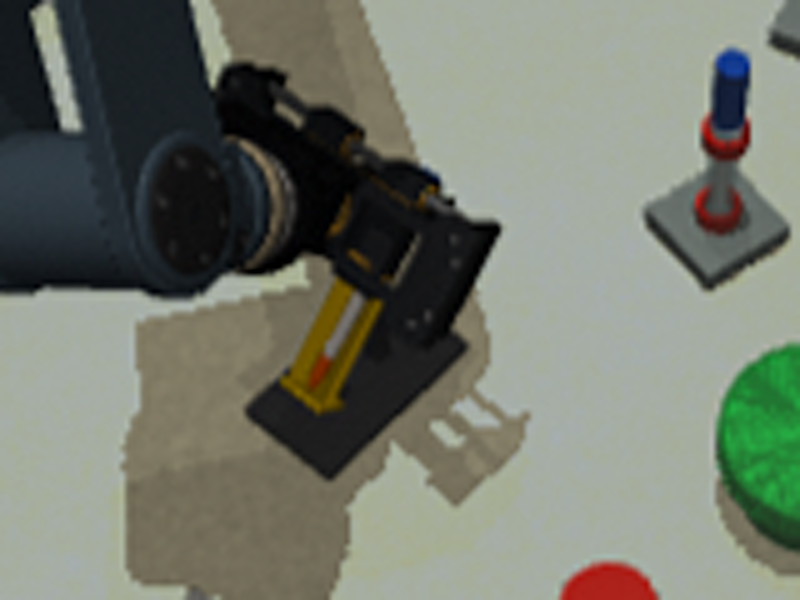

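The shaft lies centred in the yellow groove. The orange tip, at crop (318,375), is just above the stop plate. I'll lower it until it touches.

```bash
python3 -m jog '[[0,0,0,0.002,0,0,0],[0,0,0,0.003,0,0,0],[0,0,0,0.004,0,0,0],[0,0,0,0.004,0,0,0]]'
```

```text
time_s: 9.48
position: [0.4955, 0.002, 0.1276]
tcp_rot: [[-0.001, 1.0, -0.0], [0.707, 0.001, 0.707], [0.707, 0.0, -0.707]]
force: [-0.9, -2.0, 3.0]
opening: 0.243
grasp_force: 29.9
```

```bash
python3 -m jog '[[0,0,0,0.001,0,0,0],[0,0,0,0.001,0,0,0]]'
```

```text
time_s: 9.72
position: [0.4955, 0.0028, 0.1268]
tcp_rot: [[-0.0, 1.0, -0.0], [0.707, 0.001, 0.707], [0.707, 0.0, -0.707]]
force: [-1.7, -3.0, 3.8]
opening: 0.243
grasp_force: 30.0
```

```bash
python3 -m jog '[[0.28,0,0,0,0,0,0],[0.32,0,0,0,0,0,0],[0.4,0,0,0,0,0,0],[0.6,0,0,0,0,0,0],[0.6,0,0,0,0,0,0],[0.6,0,0,-0.02,0,0,0],[0.6,0,0,-0.06,0,0,0],[0.6,0,0,-0.10,0,0,0],[0.6,0,0,-0.12,0,0,0],[0.6,0,0,-0.12,0,0,0]]'; python3 sw.py
```

```text
time_s: 10.98
position: [0.4963, -0.0833, 0.2122]
tcp_rot: [[-0.001, 1.0, 0.003], [0.709, -0.001, 0.706], [0.706, 0.003, -0.709]]
force: [0.3, 0.1, -0.6]
opening: 0.601
grasp_force: 0.0
t 10.975 grip 0.0 pos [ 0.4963 -0.0833  0.2122] 
 [[-0.001   1.      0.0025]
 [ 0.7086 -0.0011  0.7057]
 [ 0.7057  0.0025 -0.7086]]
scene swab [ 0.4956 -0.0305  0.1047] tool frame [-0.0385 -0.001   0.1135] 0.7
scene swab_tip [ 0.4983 -0.1001  0.04  ] tool frame [-0.1334  0.0016  0.1102] 0.58
   scene orange 18 med [ 0.4978 -0.092   0.047 ] tool [-0.1228  0.0011  0.1109]
   scene white 36 med [ 0.4993 -0.0432  0.0949] tool [-0.0544  0.0027  0.1114]
   scene blue 79 med [ 0.5017 -0.013   0.1317] tool [-0.007   0.0052  0.1067]
top swab [ 0.4942 -0.0306  0.1031] tool frame [-0.0397 -0.0024  0.1145] 0.7
```

```bash
python3 -c "
import cv2,glob,os
f=max(glob.glob('pics/scene_*.png'),key=os.path.getmtime);a=cv2.imread(f)[110:230,140:300];cv2.imwrite('pics/c2.png',cv2.resize(a,(800,600),interpolation=cv2.INTER_CUBIC))"
```

```text
(no output)
```

View pics/c2.png

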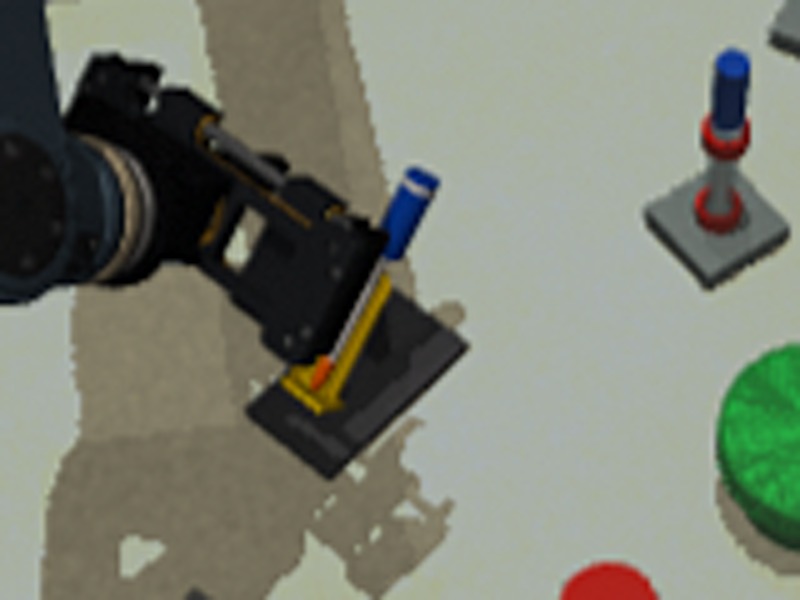

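The swab rests in the groove, with its cap up at crop (412,205) and its tip at the stop plate at (320,375). Now I'll swing round to take the cap along its axis.

```bash
python3 -c "
from rel import *
p=[.4957,-.082,.2116];R=tool(0,45)
rel(p,R,[.4957,-.05,.34],tool(0,0));rel(p,R,[.4957,.06,.30],tool(0,-30));rel(p,R,[.4957,.0607,.1959],tool(0,-45))"
```

```text
shift [ 0.1134  0.     -0.0682] turn [  0. -45.   0.]
shift [0.1629 0.     0.0379] turn [  0. -75.   0.]
shift [0.0898 0.     0.112 ] turn [ -0. -90.  -0.]
```

```bash
python3 -m jog '[[0.6,0.02,0,-0.05,0,-3,0],[0.6,0.06,0,-0.068,0,-13,0],[0.6,0.1134,0,-0.0682,0,-23,0],[0.6,0.1134,0,-0.0682,0,-34,0],[0.6,0.1134,0,-0.0682,0,-45,0],[0.6,0.13,0,-0.03,0,-55,0],[0.6,0.15,0,0.01,0,-65,0],[0.6,0.1629,0,0.0379,0,-75,0],[0.6,0.15,0,0.06,0,-84,0],[0.6,0.12,0,0.09,0,-90,0],[0.6,0.0898,0,0.112,0,-90,0],[0.6,0.0898,0,0.112,0,-90,0],[0.6,0.0898,0,0.112,0,-90,0],[0.6,0.0898,0,0.112,0,-90,0],[0.6,0.0898,0,0.112,0,-90,0]]'; python3 sw.py;  python3 -c "
from h import *
print(bot.read_state()['joint_positions'])"
```

```text
time_s: 13.25
position: [0.4962, 0.0607, 0.1974]
tcp_rot: [[0.002, 1.0, 0.002], [0.708, 0.0, -0.706], [-0.706, 0.003, -0.708]]
force: [-0.7, -0.1, -0.5]
opening: 0.599
grasp_force: 0.0
t 13.25 grip 0.0 pos [0.4962 0.0607 0.1974] 
 [[ 0.0022  1.      0.0023]
 [ 0.7078  0.     -0.7064]
 [-0.7064  0.0031 -0.7078]]
scene swab [ 0.4941 -0.0296  0.1062] tool frame [ 0.0005 -0.0023  0.1283] 0.48
scene swab_tip [ 0.4906 -0.0951  0.0382] tool frame [ 0.0022 -0.0061  0.2227] 0.69
   scene orange 26 med [ 0.4984 -0.0895  0.0476] tool [-0.0005  0.0018  0.2121]
   scene white 83 med [ 0.497  -0.0481  0.0849] tool [0.0025 0.0005 0.1565]
   scene blue 103 med [ 0.5015 -0.0167  0.1284] tool [-0.0061  0.0051  0.1035]
top swab [ 0.4935 -0.0305  0.1063] tool frame [-0.0002 -0.0029  0.1289] 0.6
top swab_tip [ 0.4949 -0.105   0.0364] tool frame [-0.0036 -0.0018  0.231 ] 0.53
   top orange 21 med [ 0.4933 -0.0932  0.0478] tool [-0.0033 -0.0034  0.2146]
   top white 100 med [ 0.4947 -0.0498  0.083 ] tool [ 0.0026 -0.0018  0.159 ]
   top blue 151 med [ 0.4937 -0.0163  0.1343] tool [-0.0099 -0.0027  0.0991]
[ 17.13476697  35.46863597  97.08098166 -45.60821207  71.03513512
  41.8847003 ]
```

```bash
python3 -m jog '[[0.6,0,-0.0005,0.04,0,0,0],[0.6,0,-0.0005,0.07,0,0,0],[0.6,0,-0.0005,0.09,0,0,0],[0.6,0,-0.0005,0.099,0,0,0],[0.6,0,-0.0005,0.099,0,0,0],[0.6,0,-0.0005,0.099,0,0,0],[0.4,0,-0.0005,0.099,0,0,0],[0.3,0,-0.0005,0.099,0,0,0],[0,0,-0.0005,0.099,0,0,0],[0,0,-0.0005,0.099,0,0,0],[0,0,-0.0005,0.099,0,0,0],[0,0,-0.0005,0.099,0,0,0]]'
```

```text
time_s: 15.15
position: [0.4948, -0.0092, 0.126]
tcp_rot: [[-0.0, 1.0, 0.0], [0.707, 0.0, -0.707], [-0.707, -0.0, -0.707]]
force: [-1.2, 0.9, 2.2]
opening: 0.244
grasp_force: 30.0
```

```bash
python3 -c "
from rel import *
p=[.4952,-.0093,.1259];R=tool(0,-45)
rel(p,R,[.4952,-.0093-.05,.1259+.05],tool(0,-45));rel(p,R,[.4952,-.03,.33],tool(0,-20));rel(p,R,[.52,.1,.37],tool(0,0));rel(p,R,[.549,.3655,.31],tool(0,0))"
```

```text
shift [-0.0707  0.      0.    ] turn [0. 0. 0.]
shift [-0.159   0.     -0.1297] turn [ 0. 25.  0.]
shift [-0.0953  0.0248 -0.2499] turn [ 0. 45.  0.]
shift [ 0.1348  0.0538 -0.3952] turn [ 0. 45.  0.]
```

```bash
python3 -m jog '[[0,-0.01,0,0,0,0,0],[0,-0.04,0,0,0,0,0],[0,-0.07,0,0,0,0,0],[0,-0.11,0,-0.04,0,5,0],[0,-0.14,0,-0.09,0,15,0],[0,-0.159,0,-0.13,0,25,0],[0,-0.13,0.01,-0.19,0,35,0],[0,-0.095,0.025,-0.25,0,45,0],[0,-0.05,0.03,-0.28,0,45,0],[0,-0.01,0.035,-0.31,0,45,0],[0,0.03,0.04,-0.335,0,45,0],[0,0.07,0.045,-0.355,0,45,0],[0,0.11,0.05,-0.375,0,45,0],[0,0.135,0.054,-0.395,0,45,0],[0,0.135,0.054,-0.395,0,45,0],[0,0.135,0.054,-0.395,0,45,0],[0,0.135,0.054,-0.395,0,45,0],[0,0.135,0.054,-0.395,0,45,0]]'; python3 sw.py
python3 - <<'E'
from h import *
for c in("scene","top"):
    for t in("tube_green","tube_green_mouth"): print(c,t,[np.round(r["xyz"],4).tolist() for r in models.tip_of(c,t)[:1]])
E
python3 -c "
import cv2
a=cv2.imread('pics/scene_'+max([f[6:] for f in __import__('os').listdir('pics') if f.startswith('scene_')],key=lambda s:float(s[:-4])))[30:150,230:390];cv2.imwrite('pics/c3.png',cv2.resize(a,(800,600),interpolation=cv2.INTER_CUBIC))"
```

```text
time_s: 17.4
position: [0.5491, 0.3644, 0.3103]
tcp_rot: [[0.001, 1.0, 0.001], [1.0, -0.001, -0.0], [-0.0, 0.001, -1.0]]
force: [0.4, -0.2, -0.1]
opening: 0.243
grasp_force: 30.0
t 17.4 grip 30.002411557361484 pos [0.5491 0.3644 0.3103] 
 [[ 0.0008  1.      0.0005]
 [ 1.     -0.0008 -0.    ]
 [-0.      0.0005 -1.    ]]
scene swab [0.5532 0.3647 0.2797] tool frame [0.0003 0.0041 0.0306] 0.54
   scene orange 5 med [0.5522 0.3666 0.1997] tool [0.0022 0.003  0.1106]
   scene white 5 med [0.5482 0.3638 0.2356] tool [-0.0006 -0.0009  0.0747]
   scene blue 67 med [0.5535 0.3561 0.3126] tool [-0.0083  0.0045 -0.0023]
top swab [0.5472 0.3652 0.2791] tool frame [ 0.0008 -0.0019  0.0312] 0.54
top swab_tip [0.5471 0.3624 0.1808] tool frame [-0.002  -0.002   0.1295] 0.6
   top orange 5 med [0.5468 0.3613 0.203 ] tool [-0.0031 -0.0023  0.1073]
   top blue 50 med [0.5504 0.3549 0.3173] tool [-0.0095  0.0014 -0.007 ]
scene tube_green [[0.5518, 0.3658, 0.0019]]
scene tube_green_mouth [[0.5498, 0.3666, 0.1187]]
top tube_green []
top tube_green_mouth [[0.5498, 0.368, 0.117]]
```

View pics/c3.png

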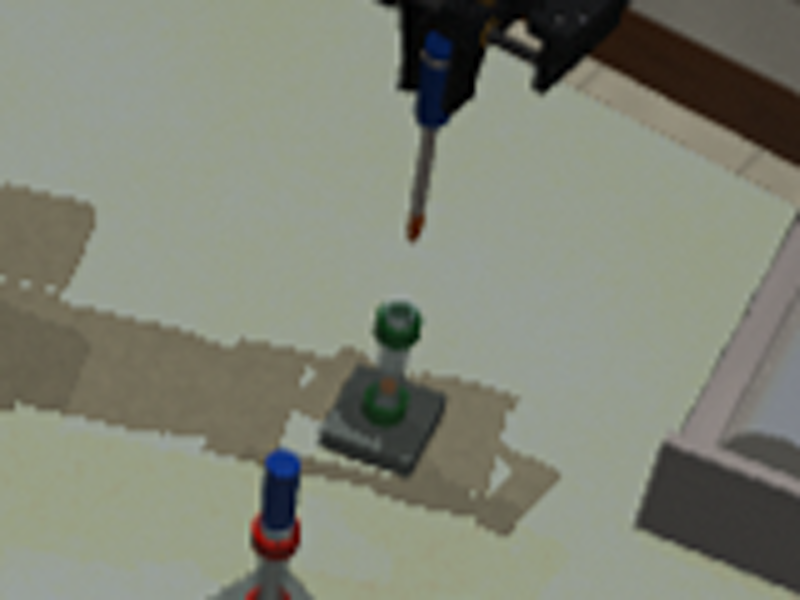

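The swab hangs upright, with its tip at crop (413,235) above the green mouth at (399,318). I'll lower it to just above the rim and compare tip and mouth there.

```bash
python3 -m jog '[[0,0.001,0,0.03,0,0,0],[0,0.001,0,0.05,0,0,0],[0,0.001,0,0.056,0,0,0],[0,0.001,0,0.056,0,0,0],[0,0.001,0,0.056,0,0,0],[0,0.001,0,0.056,0,0,0]]'; python3 sw.py
python3 - <<'E'
from h import *
import os
for c in("scene","top"):
    f=max([f for f in os.listdir('pics') if f.startswith(c+"_")],key=lambda s:float(s[len(c)+1:-4]))
    im=cv2.imread('pics/'+f)
    print(c,"mouth proj",proj(c,[.549,.3665,.12]),"tip proj",proj(c,[.5492,.3665,.127]))
    u,v=map(int,proj(c,[.549,.3665,.12])); a=cv2.resize(im[v-25:v+25,u-20:u+20],(400,500),interpolation=cv2.INTER_CUBIC)
    for pt,col in(([.549,.3665,.12],(255,0,255)),):
        q=proj(c,pt); cv2.circle(a,(int((q[0]-u+20.5)*10),int((q[1]-v+25.5)*10)),3,col,-1)
    cv2.imwrite(f"pics/z_{c}.png",a)
cv2.imwrite("pics/z.png",np.hstack([cv2.imread("pics/z_scene.png"),cv2.imread("pics/z_top.png")]))
E
```

```text
time_s: 18.75
position: [0.5493, 0.3667, 0.2548]
tcp_rot: [[-0.001, 1.0, 0.002], [1.0, 0.001, 0.001], [0.001, 0.002, -1.0]]
force: [-0.1, -1.1, -0.4]
opening: 0.238
grasp_force: 30.0
t 18.75 grip 30.002305177040398 pos [0.5493 0.3667 0.2548] 
 [[-0.0006  1.      0.0018]
 [ 1.      0.0006  0.0009]
 [ 0.0009  0.0018 -1.    ]]
scene swab [0.5525 0.3648 0.2252] tool frame [-0.0019  0.0031  0.0296] 0.46
scene swab_tip [0.5471 0.3681 0.1166] tool frame [ 0.0013 -0.0025  0.1382] 0.74
   scene blue 50 med [0.5537 0.3584 0.2526] tool [-0.0083  0.0044  0.0023]
top swab [0.5478 0.368  0.2228] tool frame [ 0.0013 -0.0016  0.032 ] 0.57
top swab_tip [0.5472 0.3655 0.1248] tool frame [-0.0013 -0.0023  0.13  ] 0.56
scene mouth proj (np.float64(309.26602385038535), np.float64(90.63523589645247)) tip proj (np.float64(309.55872187810206), np.float64(89.14722838528027))
top mouth proj (np.float64(86.06294535241696), np.float64(228.923699908331)) tip proj (np.float64(85.04821496731208), np.float64(228.38965564696346))
```

View pics/z.png

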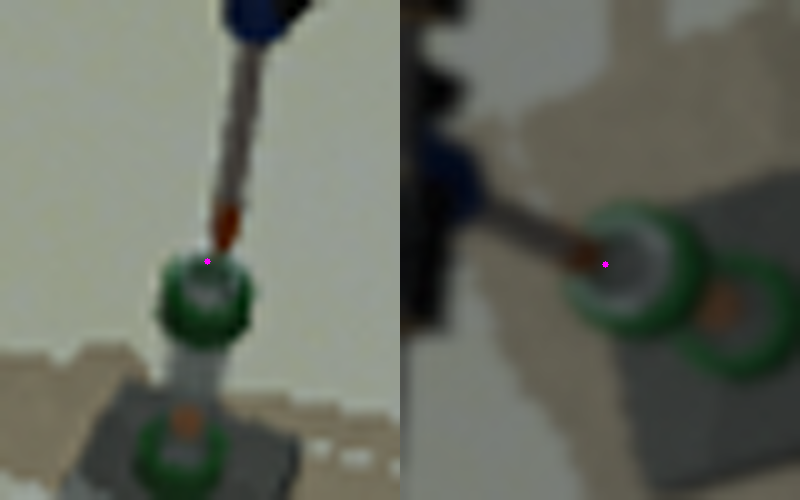

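The tip is just above the mouth, but the ring centres put the tube axis about 2.5 mm to −y of the tip: in the right crop the axis is at about (610,256) and the tip at (597,259). I'll shift and lower slowly.

```bash
python3 -m jog '[[0,-0.0025,-0.0005,0,0,0,0],[0,-0.0025,-0.0005,0.006,0,0,0],[0,-0.0025,-0.0005,0.01,0,0,0],[0,-0.0025,-0.0005,0.013,0,0,0],[0,-0.0025,-0.0005,0.013,0,0,0]]'
```

```text
time_s: 19.77
position: [0.5481, 0.3639, 0.2403]
tcp_rot: [[-0.001, 1.0, -0.001], [1.0, 0.001, -0.0], [-0.0, -0.001, -1.0]]
force: [-0.2, 0.1, -0.2]
opening: 0.244
grasp_force: 30.0
```

```bash
python3 -m jog '[[0,0,0,0.003,0,0,0],[0,0,0,0.006,0,0,0],[0,0,0,0.006,0,0,0]]'; python3 -m jog '[[0,0,0,0.003,0,0,0],[0,0,0,0.006,0,0,0],[0,0,0,0.006,0,0,0]]'
```

```text
time_s: 20.15
position: [0.5481, 0.3639, 0.2344]
tcp_rot: [[-0.001, 1.0, -0.001], [1.0, 0.001, -0.0], [-0.0, -0.001, -1.0]]
force: [-0.5, 0.1, -1.1]
opening: 0.244
grasp_force: 30.0
time_s: 20.52
position: [0.5481, 0.3639, 0.2283]
tcp_rot: [[-0.001, 1.0, -0.001], [1.0, 0.001, -0.0], [-0.0, -0.001, -1.0]]
force: [-0.5, -0.4, -0.7]
opening: 0.247
grasp_force: 30.0
```

```bash
python3 -m jog '[[0,0,0,0.004,0,0,0],[0,0,0,0.008,0,0,0],[0,0,0,0.012,0,0,0],[0,0,0,0.012,0,0,0]]'; python3 -m jog '[[0,0,0,0.005,0,0,0],[0,0,0,0.010,0,0,0],[0,0,0,0.015,0,0,0],[0,0,0,0.015,0,0,0]]'
```

```text
time_s: 21.02
position: [0.548, 0.3639, 0.2161]
tcp_rot: [[-0.001, 1.0, -0.001], [1.0, 0.001, -0.0], [-0.0, -0.001, -1.0]]
force: [0.1, -0.2, -1.4]
opening: 0.242
grasp_force: 30.0
time_s: 21.52
position: [0.548, 0.3638, 0.201]
tcp_rot: [[-0.0, 1.0, -0.001], [1.0, 0.0, -0.001], [-0.001, -0.001, -1.0]]
force: [-0.0, 0.4, -0.8]
opening: 0.245
grasp_force: 30.0
```

```bash
python3 sw.py
python3 - <<'E'
from h import *
import os
o=[]
for c in("scene","top"):
    f=max([f for f in os.listdir('pics') if f.startswith(c+"_")],key=lambda s:float(s[len(c)+1:-4]))
    im=cv2.imread('pics/'+f); u,v=map(int,proj(c,[.549,.3665,.12])); o.append(cv2.resize(im[v-25:v+25,u-20:u+20],(400,500),interpolation=cv2.INTER_CUBIC))
cv2.imwrite("pics/y.png",np.hstack(o))
E
```

```text
t 21.525 grip 30.002500656992197 pos [0.548  0.3638 0.201 ] 
 [[-0.0005  1.     -0.0012]
 [ 1.      0.0005 -0.0005]
 [-0.0005 -0.0012 -1.    ]]
scene swab [0.5483 0.3653 0.168 ] tool frame [0.0015 0.0003 0.033 ] 0.49
   scene blue 47 med [0.5519 0.3555 0.198 ] tool [-0.0083  0.0039  0.003 ]
top swab [0.5483 0.3651 0.1718] tool frame [0.0013 0.0003 0.0292] 0.59
top swab_tip [ 0.7644  0.0579 -0.0006] tool frame [-0.3059  0.2165  0.2016] 0.58
   top blue 24 med [0.5495 0.3554 0.2253] tool [-0.0084  0.0014 -0.0242]
```

View pics/y.png

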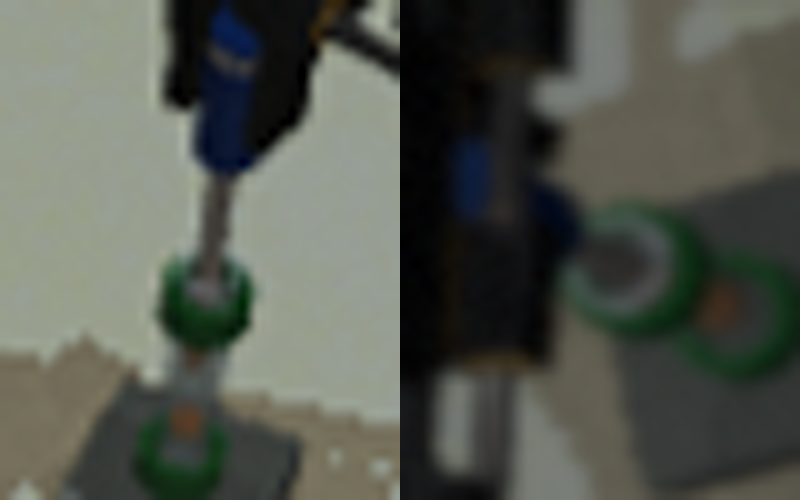

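The shaft is in the tube: the tip shows through the wall at left crop (195,357), and the seal is below it at (187,420). I'll push on down.

```bash
python3 -m jog '[[0,0,0,0.005,0,0,0],[0,0,0,0.010,0,0,0],[0,0,0,0.015,0,0,0],[0,0,0,0.015,0,0,0]]'; python3 -m jog '[[0,0,0,0.004,0,0,0],[0,0,0,0.008,0,0,0],[0,0,0,0.012,0,0,0],[0,0,0,0.012,0,0,0]]'; python3 -m jog '[[0,0,0,0.004,0,0,0],[0,0,0,0.008,0,0,0],[0,0,0,0.012,0,0,0],[0,0,0,0.012,0,0,0]]'
```

```text
time_s: 22.42
position: [0.5479, 0.3638, 0.1859]
tcp_rot: [[-0.001, 1.0, -0.001], [1.0, 0.001, -0.001], [-0.001, -0.001, -1.0]]
force: [1.1, 0.9, 0.2]
opening: 0.243
grasp_force: 30.0
time_s: 22.92
position: [0.5484, 0.364, 0.1748]
tcp_rot: [[-0.001, 1.0, 0.0], [1.0, 0.001, 0.0], [0.0, 0.0, -1.0]]
force: [-0.1, 0.0, -0.1]
opening: 0.247
grasp_force: 30.0
time_s: 23.42
position: [0.5483, 0.3639, 0.1622]
tcp_rot: [[-0.0, 1.0, -0.0], [1.0, 0.0, -0.0], [-0.0, -0.0, -1.0]]
force: [0.3, -0.1, 1.0]
opening: 0.245
grasp_force: 30.0
```

```bash
python3 -m jog '[[0,0,0,0.003,0,0,0],[0,0,0,0.006,0,0,0]]'; python3 -m jog '[[0,0,0,0.002,0,0,0],[0,0,0,0.004,0,0,0]]'; python3 sw.py
```

```text
time_s: 23.68
position: [0.5485, 0.3641, 0.1568]
tcp_rot: [[-0.001, 1.0, 0.0], [1.0, 0.001, 0.0], [0.0, 0.0, -1.0]]
force: [-0.2, -0.2, 3.7]
opening: 0.239
grasp_force: 30.0
time_s: 23.92
position: [0.5484, 0.364, 0.1527]
tcp_rot: [[-0.001, 1.0, 0.0], [1.0, 0.001, 0.0], [0.0, 0.0, -1.0]]
force: [-0.0, 0.3, 3.9]
opening: 0.243
grasp_force: 30.0
t 23.925 grip 30.01212647650391 pos [0.5484 0.364  0.1527] 
 [[-0.0006  1.      0.0002]
 [ 1.      0.0006  0.0001]
 [ 0.0001  0.0002 -1.    ]]
scene swab [0.5513 0.3649 0.1237] tool frame [0.0009 0.0029 0.029 ] 0.46
   scene blue 47 med [0.5539 0.356  0.1496] tool [-0.008   0.0054  0.0031]
top swab [0.7643 0.0585 0.0019] tool frame [-0.3057  0.2157  0.1508] 0.74
   top orange 317 med [0.7123 0.2288 0.0239] tool [-0.1353  0.1637  0.1288]
   top white 115 med [0.7175 0.2137 0.0019] tool [-0.1504  0.169   0.1508]
```

Seal friction is felt, with about 4 mm to go. I'll push until the force rises.

```bash
python3 -m jog '[[0,0,0,0.0015,0,0,0],[0,0,0,0.003,0,0,0]]'; python3 -m jog '[[0,0,0,0.001,0,0,0],[0,0,0,0.002,0,0,0]]'
```

```text
time_s: 24.58
position: [0.5484, 0.364, 0.15]
tcp_rot: [[-0.001, 1.0, 0.0], [1.0, 0.001, 0.0], [0.0, 0.0, -1.0]]
force: [-0.6, 0.0, 3.5]
opening: 0.249
grasp_force: 30.0
time_s: 24.82
position: [0.5484, 0.3641, 0.1492]
tcp_rot: [[-0.001, 1.0, 0.001], [1.0, 0.001, 0.0], [0.0, 0.001, -1.0]]
force: [-2.9, -0.7, 12.5]
opening: 0.244
grasp_force: 30.0
```

```bash
python3 -m jog '[[0,0,0,0.001,0,0,0],[0,0,0,0.002,0,0,0],[0,0,0,0.002,0,0,0]]'
```

```text
time_s: 25.2
position: [0.5485, 0.3641, 0.1491]
tcp_rot: [[-0.001, 1.0, 0.001], [1.0, 0.001, 0.0], [0.0, 0.001, -1.0]]
force: [-3.6, -2.7, 16.9]
opening: 0.246
grasp_force: 30.1
```

Seated: a firm stop at the expected height. Release and withdraw.

```bash
python3 -m jog '[[0,0,0,-0.0015,0,0,0],[0.3,0,0,-0.002,0,0,0],[0.4,0,0,-0.002,0,0,0],[0.6,0,0,-0.002,0,0,0],[0.6,0,0,-0.002,0,0,0],[0.6,0,0,-0.03,0,0,0],[0.6,0,0,-0.08,0,0,0],[0.6,0,0,-0.14,0,0,0],[0.6,0,0,-0.19,0,0,0],[0.6,-0.05,0,-0.2,0,0,0],[0.6,-0.1,0,-0.2,0,0,0],[0.6,-0.15,0,-0.2,0,0,0],[0.6,-0.2,0,-0.2,0,0,0],[0.6,-0.2,0,-0.2,0,0,0],[0.6,-0.2,0,-0.2,0,0,0]]'; python3 sw.py
python3 - <<'E'
from h import *
import os
o=[]
for c in("scene","top"):
    f=max([f for f in os.listdir('pics') if f.startswith(c+"_")],key=lambda s:float(s[len(c)+1:-4]))
    im=cv2.imread('pics/'+f); u,v=map(int,proj(c,[.549,.3665,.12])); o.append(cv2.resize(im[v-25:v+25,u-20:u+20],(400,500),interpolation=cv2.INTER_CUBIC))
cv2.imwrite("pics/x.png",np.hstack(o))
im,d=viewer.capture("scene");P=cloud("scene",d);h=cv2.cvtColor(im,cv2.COLOR_BGR2HSV).astype(int)
b=(h[...,0]>95)&(h[...,0]<135)&(h[...,1]>120)&(P[...,1]>.3)&(P[...,1]<.42)&(d>0)&(P[...,2]>.08)
print(b.sum(),P[b][:,2].min(),P[b][:,2].max())
E
```

```text
time_s: 27.08
position: [0.5485, 0.1643, 0.3457]
tcp_rot: [[0.0, 1.0, -0.0], [1.0, -0.0, 0.001], [0.001, -0.0, -1.0]]
force: [0.6, 0.6, 0.4]
opening: 0.601
grasp_force: 0.0
t 27.075 grip 0.0 pos [0.5485 0.1643 0.3457] 
 [[ 0.      1.     -0.0001]
 [ 1.     -0.      0.0008]
 [ 0.0008 -0.0001 -1.    ]]
scene swab [0.5484 0.3638 0.1222] tool frame [ 0.1994 -0.      0.2237] 0.52
top swab [0.547  0.3649 0.1217] tool frame [ 0.2005 -0.0014  0.2242] 0.62
80 0.11835103764495712 0.1780857197088279
```

View pics/x.png

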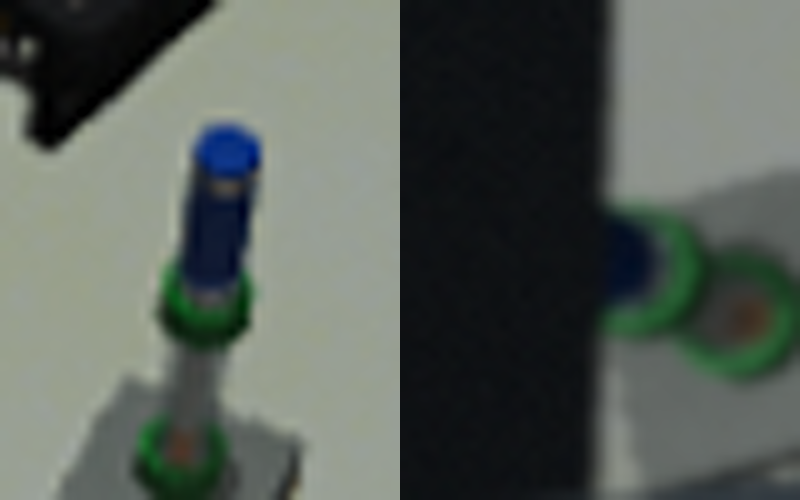

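The cap stands on the green tube with the seal driven down, at left crop (182,445). As a last check I'll compare its top height with the red tube's cap, which is known to be fully home.

Run:
```python
from h import *
Z={"g":[],"r":[]}
for k in range(4):
    im,d=viewer.capture("scene");P=cloud("scene",d);h=cv2.cvtColor(im,cv2.COLOR_BGR2HSV).astype(int)
    bl=(h[...,0]>95)&(h[...,0]<135)&(h[...,1]>120)&(d>0)&(P[...,2]>.1)
    for n,y in(("g",.364),("r",.173)):
        b=bl&(abs(P[...,1]-y)<.04); z=P[...,2][b]; Z[n].append((len(z),np.sort(z)[-12:].mean(),z.min()))
print(Z)
```

```text
{'g': [(80, np.float64(0.1755620705863242), np.float64(0.1186661990095523)), (80, np.float64(0.17602348917916463), np.float64(0.11817814153679576)), (80, np.float64(0.17542086767394363), np.float64(0.11776812880222097)), (78, np.float64(0.17455062164109755), np.float64(0.11647796394099924))], 'r': [(209, np.float64(0.5191945059833533), np.float64(0.1228042480818231)), (214, np.float64(0.5209083336902381), np.float64(0.12319823112208214)), (216, np.float64(0.5122469572181266), np.float64(0.12197784457652498)), (225, np.float64(0.5125461472040197), np.float64(0.12080499882284314))]}
```

The cap top is at 175 mm, so the swab is fully home. The red cap's reading picked up the arm, so I couldn't use it as a comparison.

```bash
python3 -c "
from rig import workorder
print(workorder.hand_in())"
```

```text
the job is handed in; nothing more can be done
None
```

The swab was set in the trough, taken again by its cap, and pushed into the green tube until it stopped firmly with the cap top at about 175 mm; I let go, moved clear and handed the job in at about 27 s.

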